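# Click the round wheel to its pin and log it

### The arm

A 6-joint arm with a two-finger parallel gripper is mounted at the origin on a cart in front of the work surface, level with it; the furniture and walls round the work are solid. World frame = base frame: x ahead of the robot, y to its left, z up, the work surface at z = 0. Lengths are in mm, angles in rad, forces in N, time in s.
With the tool pointing down it reaches from about 350 to 875 mm from the base axis. Payload 4.2 kg.
Tool frame: the origin (TCP) lies at the very end of the fingers, on their centre line; the grasp point (between the pads) lies 19 mm behind it; z points along the fingers, y is the line along which they close (so a half turn about z gives the same grasp; the last joint's range is limited). The gripper opens to 85 mm and grips with 20 to 120 N. Pads are 22 mm wide; open, the fingers measure 114 mm over their backs; the gripper's body (76 mm by 85 mm) begins 54 mm behind the grasp point. The pads swing forward as they close: fully open they stand 13 mm farther back than shut.
Start: joints at [-0.973, 0.385, 0.008, 0, -1.194, -0.259], TCP at [207.737, -589.444, 231.312] pointing down, gripper open.
Joint ranges: [-3.14, 3.14], [-1.21, 2.06], [-1.07, 1.41], [-3.16, 2.05], [-2.99, -0.16], [-3.1, 3.1]. Speed limits (rad/s): [2.79, 2.79, 3.14, 3.14, 3.14, 3.14].

### API

Orientations are given as a unit quaternion [x, y, z, w].
In Python, from bench import arm, optics gives the robot as it stands. The module is installed in compiled form; this text tells all that it offers.
- The arm moves only by the tool step_arm, never from a script. Its argument "motion" is a list of rows, each an object with "dr": the turn, a rotation vector about the tool's x, y, z in units of 8 degrees (1.0 is 8 degrees), a list of three; "slide": the shift along the tool's x, y, z in mm, a list of three; "jaw": the finger opening in mm, from 0 to 85.4. A call has exactly 8 rows; each row is the pose to reach, as a shift and turn from the pose commanded when the call began, along the tool's axes at that moment; what a row does not reach only later rows make up. A row lasts 1/8 s, in which the tool goes at most 62.5 mm and 10.7 degrees, less where a joint would pass 70% of its speed; a pose out of reach is approached as far as the arm can. A call with a gripper value outside its range is refused whole. The fingers move at their own pace and stop on an object; the grip force is fixed at half the most. Time passes only in rows, so rows that repeat a pose let the fingers close, or fill a call up. It gives the time, the measured TCP pose, the force, the opening and the grip force at its end, in the units of the state.
- arm.read_state(): the state, without advancing time (a new reading comes with each control period).
- optics.get_image(name): name is "scene" or "top"; returns the picture (420x560x3 uint8, blue, green, red); there is no depth.
- optics.camera_info(name): a dict with "camera_matrix" (3x3 intrinsics, pixels), "k1" (the pictures are not rectified: a ray, as slopes to the right and down, at radius r is drawn at 1 + k1 r^2 times it, then the intrinsics apply), "view" (4x4, takes a point from world to camera coordinates). Camera axes: x right, y up, looking along -z (the intrinsics and any distortion apply to the point x, -y, -z); pixel columns grow to the right and rows downward; lengths in mm; the calibration is good to about 2 mm. A picture is of the moment at which its call begins. camera_info takes no time and is no camera call.
- arm.job_done(): hands the job in; it is judged then, once.
The state is a dict: "clock": time; "joints": joint angles; "joint_vel": joint speeds; "joint_efforts": joint torques, N m; "position": TCP position; "ee_rot": TCP orientation; "contact_force": force on the tool from outside, world axes, zero at the start; "wrist_torque": the same for the moment, N m; "gripper_width": finger opening in mm; "grasp_force": force on a finger pad.
Only numpy, scipy, OpenCV 4.12 (cv2) and the standard library are available. Lean on these libraries where they do the work, as an engineer would, in place of code of your own. Each camera call takes 0.05 s, during which the arm holds its last target. There are 200 camera calls.

### The job

Advance the white thumbwheel of the dose-round recorder by flicking its edge lugs with a fingertip, click by click, until its raised pointer has clicked to rest at the tall ball-headed pin, without ever going a click past that pin. Then press the recorder's round key all the way down to log the round, and let it come back up. Work gently with the fingertips only, do not press the key before the wheel is right, and leave the small things standing and lying around the recorder where they are.

Things in the scene. Friction and masses are not known exactly. Their poses are not given: they have to be found in the camera images.
- recorder: Grey plate 131 x 260 x 11 mm, fixed to the desk. Origin on the desk under the wheel's axis; z up, x to the recorder's back (away from the robot at yaw 0), y to its left. The plate spans x -36..95, y -165..95 mm. A white thumbwheel lies flat on it, lugs standing out 20 mm beyond its front edge; five pins stand behind and beside the wheel, the key on the right.
- wheel (a joint): Wheel angle, rad, positive counter-clockwise from above (lugs at the front, nearest the robot, move to the right, recorder -y). 0: pointer points right (recorder -y). Range -0.3 to 4.4. Springs hold it at multiples of 45 degrees (0.785 rad); past half a click it snaps on to the next by itself; about 4 N at a lug moves it. It starts at click 0.
- wheel_axis (a point): On the wheel's axis, 32 mm above the desk. Drum radius 38 mm; eight radial lugs 7 mm wide reach to radius 56 mm; drum and lugs lie 14 to 32 mm above the desk. At every click the lugs lie at 22.5 degrees plus multiples of 45 in the recorder's frame, so a gap of about 36 mm faces the front with a lug 22.5 degrees to either side.
- pointer_aim (a point): Point in the air that the pointer aims at, turning with the wheel: 74 mm from the axis (the circle of the pins), 34 mm above the desk. The pointer is a raised black ridge, 7 mm wide, its top 38 mm above the desk, running from the hub to a pointed end at radius 46 mm.
- pin_tall: Tall steel pin, fixed: 9 mm post with a 16 mm ball on top, top 53 mm above the desk. Origin at its foot, 11 mm above the desk, 74 mm from the wheel's axis. It stands 45 degrees back right of the axis (wheel click 1), straight behind it (recorder +x: click 2), 45 degrees back left (click 3) or left (+y: click 4). The other pins are low, 10 mm tall, no ball.
- key (a joint): How far the log key is pressed, m: 0 up, 0.006 fully down; a spring returns it, fully down takes 5 N.
- key_top (a point): Centre of the key's top, 33 mm above the desk when up, at x 25, y -127 mm of the recorder: a grey round key of 30 mm diameter standing 10 mm out of a black 46 mm housing on the right of the recorder, pressed straight down; the point moves with it.
- vial_a: Open glass vial, 18 mm across, 36 mm tall, standing loose left of the recorder. Origin at its foot.
- vial_b: Glass vial with a cap, 18 mm across, 39 mm tall, standing loose behind the recorder. Origin at its foot.
- syringe: Filled syringe, 22 x 121 x 12 mm, lying loose behind the recorder. Origin under its middle.
- sheath: Orange-capped needle sheath, 9 x 38 x 9 mm, lying loose right of the recorder. Origin under its middle.
- rack: Empty white vial rack, 60 x 136 x 23 mm, standing loose right of the recorder. Origin under its middle.

How it is judged:
By the outcome, as a careful person would: the job done as asked, in the order asked, and still so for the second after the job is handed in, with the robot touching nothing.
It also fails if it takes over 61 s, if anything falls off the work surface, if the arm or the gripper's body presses on something with over 40 N, if the wrist force passes 120 N, or if a joint passes its speed limit or range.

## Working session

There is one attempt and no reset: what is moved stays moved. The work goes in short steps, Python scripts to look and compute and a tool call to move; the robot and the scene stay as the last step left them, time stands still between calls to the robot, and variables do not carry over. Pictures are saved under pics/ and viewed, at most 10 in all, crops included, and the job is handed in when it is done.

Besides the shell and the picture viewer there is one more tool, called after "Emit:" as name([rows], argument=value, ...), one row to a line, values as JSON. step_arm: Moves the arm, as the interface text tells. Its arguments: {"type":"object","properties":{"motion":{"type":"array","items":{"type":"object","properties":{"dr":{"type":"array","items":{"type":"number"}},"slide":{"type":"array","items":{"type":"number"}},"jaw":{"type":"number"}}}}},"required":["motion"]}

```bash
mkdir -p pics; python3 - <<'E'
from bench import arm, optics
import cv2
for n in("scene","top"):
    cv2.imwrite(f"pics/{n}0.png",optics.get_image(n)); i=optics.camera_info(n); print(n,i)
s=arm.read_state();print(s)
E
```

```text
scene {'camera_matrix': array([[511.77556646,   0.        , 279.34744827],
       [  0.        , 511.77556646, 219.47181225],
       [  0.        ,   0.        ,   1.        ]]), 'k1': 0.0026209786330137082, 'view': array([[-4.26937391e-01, -9.04209101e-01,  1.14177580e-02,
         2.11911196e+02],
       [ 5.46825492e-01, -2.48095387e-01,  7.99644021e-01,
        -4.10855713e+02],
       [-7.20212708e-01,  3.47641454e-01,  6.00365784e-01,
        -5.62179261e+02],
       [ 0.00000000e+00,  0.00000000e+00,  0.00000000e+00,
         1.00000000e+00]])}
top {'camera_matrix': array([[522.53413806,   0.        , 270.67082984],
       [  0.        , 522.53413806, 222.46507439],
       [  0.        ,   0.        ,   1.        ]]), 'k1': -0.1995401180243476, 'view': array([[-2.69667378e-02, -9.99621062e-01, -5.52520440e-03,
        -3.92786574e+01],
       [ 9.74046927e-01, -2.75186277e-02,  2.24667108e-01,
        -6.05433000e+02],
       [-2.24734019e-01,  6.76730645e-04,  9.74419911e-01,
        -1.11114578e+03],
       [ 0.00000000e+00,  0.00000000e+00,  0.00000000e+00,
         1.00000000e+00]])}
{'clock': 0.1, 'joints': array([-9.73410447e-01,  3.85486057e-01,  6.74328452e-03, -4.24842531e-04,
       -1.19399468e+00, -2.58608018e-01]), 'joint_vel': array([-0.00030088, -0.00183577,  0.00398045,  0.00294618,  0.0007466 ,
        0.00035141]), 'joint_efforts': array([ 7.56323407e-04, -3.93319237e+01,  1.88931209e+01,  4.19796914e+00,
       -2.59194007e-03,  4.19797914e-06]), 'position': array([ 207.55092882, -588.97302323,  230.32109887]), 'ee_rot': array([-1.68502743e-01,  9.85700687e-01,  9.64963248e-04, -2.23196708e-04]), 'contact_force': array([ 0.88745993, -0.64099838,  0.23164991]), 'wrist_torque': array([-0.0434662 ,  0.02177138,  0.04157282]), 'grasp_force': 0.0, 'gripper_width': 85.34369020834188}
```

View pics/scene0.png

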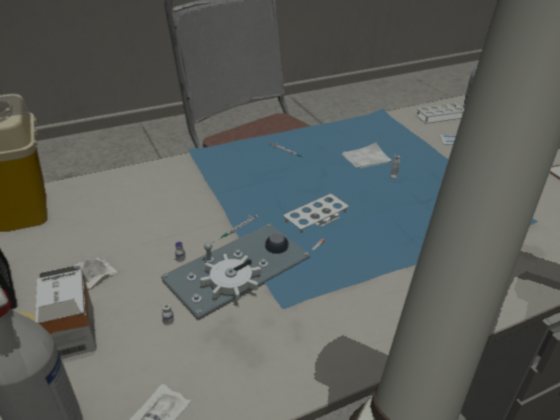

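View pics/top0.png

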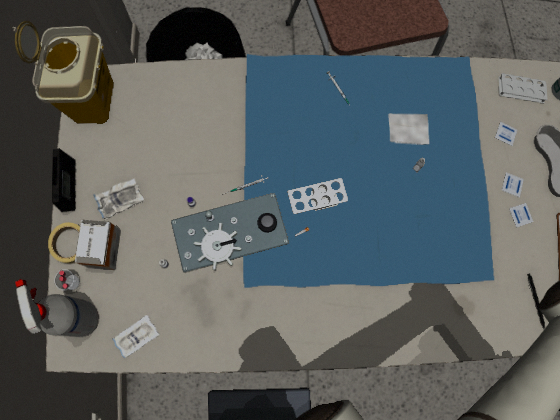

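The wheel is near top (218,246), the key near (268,222) and the ball-headed pin near (208,216), which looks like click 2. In the scene view the tall pin is at (208,248). Next I measure it accurately.

```bash
cat > h.py <<'E'
import numpy as np, cv2
from bench import arm, optics
def ray(n,uv):
    i=optics.camera_info(n);K=i["camera_matrix"];V=i["view"];k=i["k1"]
    d=np.array([(uv[0]-K[0,2])/K[0,0],(uv[1]-K[1,2])/K[1,1]]);p=d.copy()
    for _ in range(20): p=d/(1+k*(p@p))
    R=V[:3,:3];o=-R.T@V[:3,3];return o,R.T@np.array([p[0],-p[1],-1])
def onz(n,uv,z):
    o,d=ray(n,uv);return o+d*(z-o[2])/d[2]
def tri(a,b):
    (o,d),(p,e)=ray("top",a),ray("scene",b)
    t=np.linalg.lstsq(np.c_[d,-e],p-o,rcond=None)[0];A=o+t[0]*d;B=p+t[1]*e
    return (A+B)/2,np.linalg.norm(A-B)
def proj(n,P):
    i=optics.camera_info(n);K=i["camera_matrix"];V=i["view"]
    c=V[:3,:3]@np.array(P,float)+V[:3,3];p=np.array([c[0],-c[1]])/-c[2]
    p=p*(1+i["k1"]*(p@p));return p*K[0,0]+K[:2,2]
E
python3 - <<'E'
from h import *
t=cv2.imread("pics/top0.png");s=cv2.imread("pics/scene0.png")
a=cv2.resize(t[185:280,160:320],None,fx=5,fy=5,interpolation=cv2.INTER_CUBIC)
b=cv2.resize(s[210:320,155:335],None,fx=4.4,fy=4.4,interpolation=cv2.INTER_CUBIC)
cv2.imwrite("pics/tc.png",a);cv2.imwrite("pics/sc.png",b)
print(onz("top",(218,246),32),onz("top",(268,222),33),tri((208,215),(208,246)))
E
```

```text
[560.19166028  67.30582877  32.        ] [613.65776142 -49.80806358  33.        ] (array([629.78752344,  86.94345008,  48.49490988]), np.float64(3.4316253259435157))
```

View pics/tc.png

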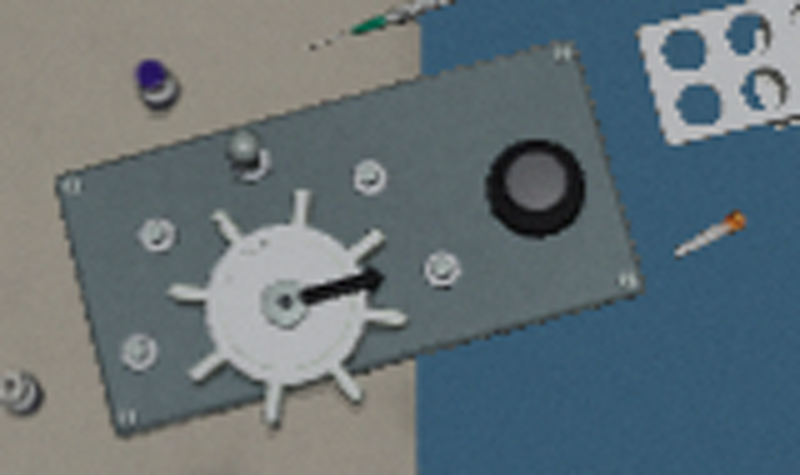

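View pics/sc.png

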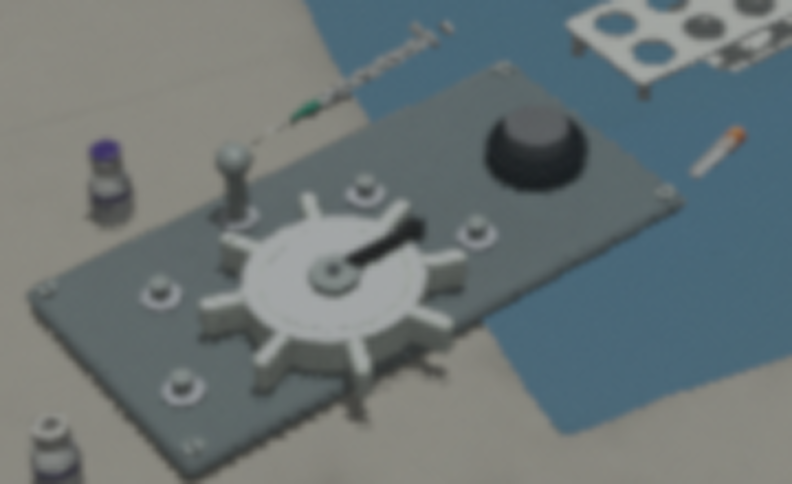

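The top crop shows the wheel hub at (286,302), key at (537,182), plate corners at (57,177),(572,43),(642,292),(118,436), and the ball at (244,150). Pin order counter-clockwise from the right: low, low at back right, tall straight behind. So the target is click 2. The scene crop agrees: hub at (335,272), ball at (233,158), key at (537,126).

```bash
python3 - <<'E'
from h import *
T=lambda u,v:((u+.5)/5-.5+160,(v+.5)/5-.5+185)
S=lambda u,v:((u+.5)/4.4-.5+155,(v+.5)/4.4-.5+210)
rec=np.array([[-36,-165],[-36,95],[95,95],[95,-165]],float)
pl=np.array([onz("top",T(*c),11)[:2] for c in[(642,292),(118,436),(57,177),(572,43)]])
ps=np.array([onz("scene",S(*c),11)[:2] for c in[(684,202),(190,475),(30,298),(505,64)]])
for P in(pl,ps):
    a=rec-rec.mean(0);b=P-P.mean(0);th=np.arctan2((a[:,0]*b[:,1]-a[:,1]*b[:,0]).sum(),(a*b).sum())
    R=np.array([[np.cos(th),-np.sin(th)],[np.sin(th),np.cos(th)]]);o=P.mean(0)-R@rec.mean(0)
    print("yaw",th,"axis",o,"key",o+R@[25,-127],"pin",o+R@[74,0],"res",(P-rec@R.T-o).round(1).tolist())
print("hub",tri(T(286,302),S(335,272)),onz("top",T(286,302),32))
print("key",tri(T(537,182),S(537,126)),"ball",tri(T(244,150),S(233,158)))
E
```

```text
yaw 0.2392634268756905 axis [560.8404697   70.22337658] key [615.22565139 -47.23407109] pin [632.73241666  87.76042202] res [[1.8, 3.2], [1.4, -2.2], [-0.4, -2.6], [-2.8, 1.6]]
yaw 0.2489671463678983 axis [556.06349411  68.29594139] key [611.58587154 -48.62824604] pin [627.78188444  86.52976951] res [[1.1, 3.1], [2.9, -1.2], [-2.2, -3.4], [-1.8, 1.4]]
hub (array([561.33893986,  68.36761519,  34.44375348]), np.float64(3.2845746765235475)) [562.6176274   70.08109027  32.        ]
key (array([615.63919718, -48.65349391,  31.95472234]), np.float64(2.6398016817573886)) ball (array([631.06594934,  86.64363406,  48.4172678 ]), np.float64(2.0562031304325004))
```

Emit:
step_arm([
  {"dr": [0, 0, -0.5], "slide": [-20, 22, 0], "jaw": 0},
  {"dr": [0, 0, -1.5], "slide": [-60, 66, 0], "jaw": 0},
  {"dr": [0, 0, -2.7], "slide": [-100, 111, 0], "jaw": 0},
  {"dr": [0, 0, -3.9], "slide": [-140, 155, 0], "jaw": 0},
  {"dr": [0, 0, -5.1], "slide": [-180, 200, 0], "jaw": 0},
  {"dr": [0, 0, -6.3], "slide": [-220, 244, 0], "jaw": 0},
  {"dr": [0, 0, -7.5], "slide": [-260, 288, 0], "jaw": 0},
  {"dr": [0, 0, -8.5], "slide": [-300, 332, 0], "jaw": 0},
])

```text
clock: 1.1
position: [380.5, -174.7, 231.3]
ee_rot: [-0.693, 0.721, -0.0, 0.0]
contact_force: [0.6, 0.7, 0.5]
gripper_width: 0.2
grasp_force: 0.0
```

```bash
cat >> h.py <<'E'
from scipy.spatial.transform import Rotation as Ro
AX=np.array([560.5,69.0]);YAW=0.243
def go(xy,z,phi=0):
    "print slide and dr (units) to tool-down pose at world xy,z with tool y outward at wheel front angle phi (deg, ccw)"
    s=arm.read_state();R=Ro.from_quat(s["ee_rot"])
    g=Ro.from_euler("z",YAW+np.pi+np.radians(phi))*Ro.from_matrix(np.array([[0,1,0],[1,0,0],[0,0,-1.]]))
    print("t",round(s["clock"],2),"pos",s["position"].round(1),"F",s["contact_force"].round(1),"w",round(s["gripper_width"],1))
    print("slide",R.inv().apply(np.r_[xy,z]-s["position"]).round(1),"dr",((R.inv()*g).as_rotvec(degrees=True)/8).round(2))
def rim(r,phi): 
    a=YAW+np.pi+np.radians(phi);return AX+r*np.array([np.cos(a),np.sin(a)])
E
python3 -c "
from h import *
go(rim(95,0),120)"
```

```text
t 1.1 pos [ 380.5 -174.7  231.3] F [0.6 0.7 0.5] w 0.2
slide [-224.2  -78.8  111.3] dr [-0.    0.   -2.03]
```

Emit:
step_arm([
  {"dr": [0, 0, -0.3], "slide": [-28, -10, 10], "jaw": 0},
  {"dr": [0, 0, -0.6], "slide": [-68, -24, 30], "jaw": 0},
  {"dr": [0, 0, -1.0], "slide": [-110, -39, 50], "jaw": 0},
  {"dr": [0, 0, -1.4], "slide": [-150, -53, 72], "jaw": 0},
  {"dr": [0, 0, -1.8], "slide": [-190, -67, 92], "jaw": 0},
  {"dr": [0, 0, -2.03], "slide": [-216, -76, 106], "jaw": 0},
  {"dr": [0, 0, -2.03], "slide": [-224, -79, 111], "jaw": 0},
  {"dr": [0, 0, -2.03], "slide": [-224, -79, 111], "jaw": 0},
])

```text
clock: 2.1
position: [469.1, 43.5, 120.0]
ee_rot: [0.786, -0.618, -0.0, 0.001]
contact_force: [0.6, -0.5, 1.0]
gripper_width: 0.2
grasp_force: 0.0
```

```bash
python3 -c "
from h import *
go(rim(95,0),19)
a=optics.get_image('top');b=optics.get_image('scene')
u,v=proj('top',[480,50,110]);print(u,v)
A=cv2.resize(a[190:310,150:310],None,fx=2.4,fy=2.4);B=cv2.resize(b[200:320,155:335],None,fx=2.2,fy=2.4)
cv2.imwrite('pics/m1.png',np.hstack([A,B]))"
```

```text
t 2.1 pos [469.1  43.5 120. ] F [ 0.6 -0.5  1. ] w 0.2
slide [ -2.7   0.  101. ] dr [ 0.01 -0.   -0.03]
222.53523865045327 276.09795245400755
```

View pics/m1.png

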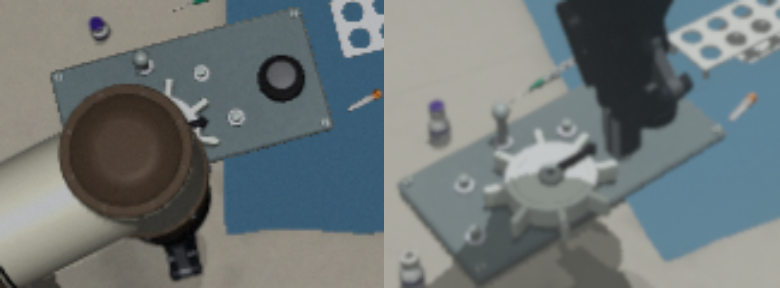

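The arm is in front of the wheel and nothing has moved (wheel pointer still right, ball pin at left-panel (142,60)). Descending in front of the wheel.

Emit:
step_arm([
  {"dr": [0, 0, 0], "slide": [-3, 0, 12], "jaw": 0},
  {"dr": [0, 0, 0], "slide": [-3, 0, 35], "jaw": 0},
  {"dr": [0, 0, 0], "slide": [-3, 0, 60], "jaw": 0},
  {"dr": [0, 0, 0], "slide": [-3, 0, 80], "jaw": 0},
  {"dr": [0, 0, 0], "slide": [-3, 0, 93], "jaw": 0},
  {"dr": [0, 0, 0], "slide": [-3, 0, 100], "jaw": 0},
  {"dr": [0, 0, 0], "slide": [-3, 0, 100], "jaw": 0},
  {"dr": [0, 0, 0], "slide": [-3, 0, 100], "jaw": 0},
])

```text
clock: 3.2
position: [469.2, 46.7, 20.9]
ee_rot: [0.786, -0.618, 0.0, -0.001]
contact_force: [-0.1, -0.2, -0.4]
gripper_width: -0.2
grasp_force: 0.0
```

```bash
python3 -c "
from h import *
go(rim(61,0),19)
a=optics.get_image('top');b=optics.get_image('scene')
A=cv2.resize(a[210:290,170:270],None,fx=4,fy=4);B=cv2.resize(b[230:310,180:280],None,fx=4,fy=4)
for p in (arm.read_state()['position'],): print([ (proj('top',p)-[170,210])*4, (proj('scene',p)-[180,230])*4+[400,0]])
cv2.imwrite('pics/m2.png',np.hstack([A,B]))"
```

```text
t 3.2 pos [469.2  46.7  20.9] F [-0.1 -0.2 -0.4] w -0.2
slide [  0.2 -33.    1.9] dr [-0.01  0.   -0.03]
[array([230.8585332 , 302.27734486]), array([725.9826473 , 308.49116593])]
```

View pics/m2.png

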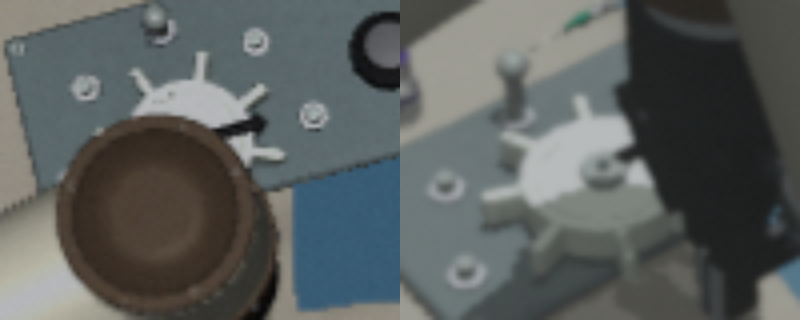

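The fingertip shows at right-panel (725,310), where the projection puts it, in line with the front gap. Entering the gap.

Emit:
step_arm([
  {"dr": [0, 0, 0], "slide": [0, -5, 1], "jaw": 0},
  {"dr": [0, 0, 0], "slide": [0, -11, 1], "jaw": 0},
  {"dr": [0, 0, 0], "slide": [0, -17, 1], "jaw": 0},
  {"dr": [0, 0, 0], "slide": [0, -22, 1], "jaw": 0},
  {"dr": [0, 0, 0], "slide": [0, -27, 1], "jaw": 0},
  {"dr": [0, 0, 0], "slide": [0, -31, 1], "jaw": 0},
  {"dr": [0, 0, 0], "slide": [0, -33, 1], "jaw": 0},
  {"dr": [0, 0, 0], "slide": [0, -33, 1], "jaw": 0},
])

```text
clock: 4.3
position: [500.7, 54.3, 19.3]
ee_rot: [0.786, -0.618, -0.0, 0.0]
contact_force: [-0.2, -0.1, 1.0]
gripper_width: 0.1
grasp_force: 0.0
```

```bash
python3 -c "
from h import *
for p in (0,6,12,18,24,30,36,42): print(p);go(rim(61,p),19.5,p)"
```

```text
0
t 4.3 pos [500.7  54.3  19.3] F [-0.2 -0.1  1. ] w 0.1
slide [ 0.1 -0.5 -0.2] dr [ 0.    0.   -0.03]
6
t 4.3 pos [500.7  54.3  19.3] F [-0.2 -0.1  1. ] w 0.1
slide [ 6.5 -0.9 -0.2] dr [ 0.    0.   -0.78]
12
t 4.3 pos [500.7  54.3  19.3] F [-0.2 -0.1  1. ] w 0.1
slide [12.8 -1.9 -0.2] dr [ 0.    0.   -1.53]
18
t 4.3 pos [500.7  54.3  19.3] F [-0.2 -0.1  1. ] w 0.1
slide [19.  -3.6 -0.2] dr [ 0.    0.   -2.28]
24
t 4.3 pos [500.7  54.3  19.3] F [-0.2 -0.1  1. ] w 0.1
slide [24.9 -5.9 -0.2] dr [ 0.    0.   -3.03]
30
t 4.3 pos [500.7  54.3  19.3] F [-0.2 -0.1  1. ] w 0.1
slide [30.6 -8.9 -0.2] dr [ 0.    0.   -3.78]
36
t 4.3 pos [500.7  54.3  19.3] F [-0.2 -0.1  1. ] w 0.1
slide [ 35.9 -12.4  -0.2] dr [ 0.    0.   -4.53]
42
t 4.3 pos [500.7  54.3  19.3] F [-0.2 -0.1  1. ] w 0.1
slide [ 40.9 -16.4  -0.2] dr [ 0.    0.   -5.28]
```

Emit:
step_arm([
  {"dr": [0, 0, -0.5], "slide": [4.3, -0.6, 0], "jaw": 0},
  {"dr": [0, 0, -1.2], "slide": [10.5, -1.5, 0], "jaw": 0},
  {"dr": [0, 0, -2.0], "slide": [17, -3, 0], "jaw": 0},
  {"dr": [0, 0, -2.8], "slide": [23, -5.2, 0], "jaw": 0},
  {"dr": [0, 0, -3.5], "slide": [28.5, -7.8, 0], "jaw": 0},
  {"dr": [0, 0, -4.2], "slide": [33.5, -10.8, 0], "jaw": 0},
  {"dr": [0, 0, -5.0], "slide": [39, -14.9, 0], "jaw": 0},
  {"dr": [0, 0, -5.3], "slide": [41, -16.5, 0], "jaw": 0},
])

```text
clock: 5.3
position: [526.5, 18.1, 19.3]
ee_rot: [0.957, -0.291, -0.0, 0.0]
contact_force: [0.2, 0.4, 1.2]
gripper_width: 0.3
grasp_force: 0.0
```

```bash
python3 -c "
from h import *
go(rim(61,42),20,42);go(rim(90,42),20,42)"
```

```text
t 5.3 pos [526.5  18.1  19.3] F [0.2 0.4 1.2] w 0.3
slide [-0.3 -0.2 -0.7] dr [0.   0.   0.03]
t 5.3 pos [526.5  18.1  19.3] F [0.2 0.4 1.2] w 0.3
slide [-0.4 28.8 -0.7] dr [0.   0.   0.03]
```

Emit:
step_arm([
  {"dr": [0, 0, 0], "slide": [0, 6, 0], "jaw": 0},
  {"dr": [0, 0, 0], "slide": [0, 15, 0], "jaw": 0},
  {"dr": [0, 0, 0], "slide": [0, 24, 0], "jaw": 0},
  {"dr": [0, 0, 0], "slide": [0, 30, 0], "jaw": 0},
  {"dr": [0, 0, 0], "slide": [0, 34, 0], "jaw": 0},
  {"dr": [0, 0, 0], "slide": [0, 34, 0], "jaw": 0},
  {"dr": [0, 0, 0], "slide": [0, 34, 0], "jaw": 0},
  {"dr": [0, 0, 0], "slide": [0, 34, 0], "jaw": 0},
])

```text
clock: 6.3
position: [507.6, -9.7, 19.3]
ee_rot: [0.956, -0.292, 0.0, -0.0]
contact_force: [-0.9, 0.1, 0.1]
gripper_width: 0.2
grasp_force: 0.0
```

```bash
python3 -c "
from h import *
for p in (42,28,14,0): print(p);go(rim(95,p),20,p)
a=optics.get_image('top');b=optics.get_image('scene')
A=cv2.resize(a[200:290,170:270],None,fx=4,fy=4);B=cv2.resize(b[230:320,180:280],None,fx=4,fy=4)
cv2.imwrite('pics/m3.png',np.hstack([A,B]))"
```

```text
42
t 6.3 pos [507.6  -9.7  19.3] F [-0.9  0.1  0.1] w 0.2
slide [-0.3  0.2 -0.7] dr [-0.   -0.    0.02]
28
t 6.3 pos [507.6  -9.7  19.3] F [-0.9  0.1  0.1] w 0.2
slide [-23.3  -2.7  -0.7] dr [-0.   -0.    1.77]
14
t 6.3 pos [507.6  -9.7  19.3] F [-0.9  0.1  0.1] w 0.2
slide [-44.9 -11.   -0.7] dr [-0.   -0.    3.52]
0
t 6.3 pos [507.6  -9.7  19.3] F [-0.9  0.1  0.1] w 0.2
slide [-63.8 -24.3  -0.7] dr [-0.   -0.    5.27]
```

View pics/m3.png

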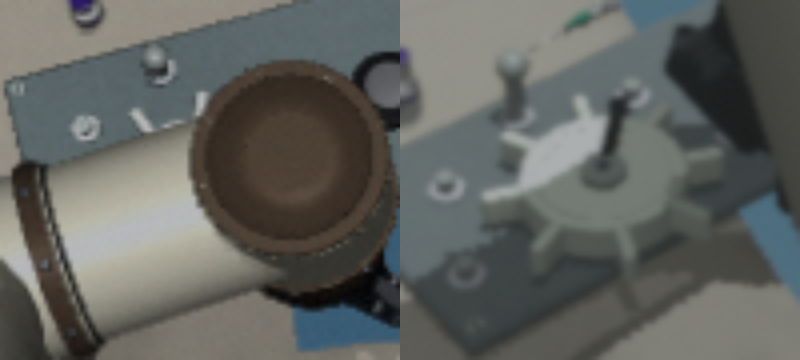

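The right panel shows the pointer, tip at (622,100), aimed at the low back-right pin at (632,92): click 1. The tall pin, ball at (512,68), is the next one counter-clockwise. I go back round outside the lugs for one more click.

Emit:
step_arm([
  {"dr": [0, 0, 0.6], "slide": [-8, 0, 0], "jaw": 0},
  {"dr": [0, 0, 1.8], "slide": [-23.3, -2.7, 0], "jaw": 0},
  {"dr": [0, 0, 2.7], "slide": [-34.5, -6.5, 0], "jaw": 0},
  {"dr": [0, 0, 3.5], "slide": [-45, -11, 0], "jaw": 0},
  {"dr": [0, 0, 4.5], "slide": [-56, -18, 0], "jaw": 0},
  {"dr": [0, 0, 5.3], "slide": [-64, -24.3, 0], "jaw": 0},
  {"dr": [0, 0, 5.3], "slide": [-64, -24.3, 0], "jaw": 0},
  {"dr": [0, 0, 5.3], "slide": [-64, -24.3, 0], "jaw": 0},
])

```text
clock: 7.4
position: [468.0, 46.0, 19.3]
ee_rot: [0.787, -0.617, 0.0, -0.0]
contact_force: [-0.1, -0.3, 0.4]
gripper_width: 0.2
grasp_force: 0.0
```

```bash
python3 -c "
from h import *
go(rim(61,0),19.5)"
```

```text
t 7.4 pos [468.   46.   19.3] F [-0.1 -0.3  0.4] w 0.2
slide [ -0.2 -34.3  -0.2] dr [-0.   -0.   -0.02]
```

Emit:
step_arm([
  {"dr": [0, 0, 0], "slide": [0, -5, 0], "jaw": 0},
  {"dr": [0, 0, 0], "slide": [0, -11, 0], "jaw": 0},
  {"dr": [0, 0, 0], "slide": [0, -17, 0], "jaw": 0},
  {"dr": [0, 0, 0], "slide": [0, -23, 0], "jaw": 0},
  {"dr": [0, 0, 0], "slide": [0, -28, 0], "jaw": 0},
  {"dr": [0, 0, 0], "slide": [0, -32, 0], "jaw": 0},
  {"dr": [0, 0, 0], "slide": [0, -34, 0], "jaw": 0},
  {"dr": [0, 0, 0], "slide": [0, -34, 0], "jaw": 0},
])

```text
clock: 8.4
position: [501.0, 54.1, 19.3]
ee_rot: [0.786, -0.618, -0.0, 0.0]
contact_force: [1.0, 0.9, 0.7]
gripper_width: -0.7
grasp_force: 0.0
```

Emit:
step_arm([
  {"dr": [0, 0, -0.5], "slide": [4.3, -0.6, 0], "jaw": 0},
  {"dr": [0, 0, -1.2], "slide": [10.5, -1.5, 0], "jaw": 0},
  {"dr": [0, 0, -2.0], "slide": [17, -3, 0], "jaw": 0},
  {"dr": [0, 0, -2.8], "slide": [23, -5.2, 0], "jaw": 0},
  {"dr": [0, 0, -3.5], "slide": [28.5, -7.8, 0], "jaw": 0},
  {"dr": [0, 0, -4.2], "slide": [33.5, -10.8, 0], "jaw": 0},
  {"dr": [0, 0, -5.0], "slide": [39, -14.9, 0], "jaw": 0},
  {"dr": [0, 0, -5.3], "slide": [41, -16.5, 0], "jaw": 0},
])

```text
clock: 9.4
position: [526.6, 17.9, 19.3]
ee_rot: [0.957, -0.291, -0.0, 0.0]
contact_force: [-0.1, -0.2, -0.3]
gripper_width: 0.3
grasp_force: 0.0
```

Emit:
step_arm([
  {"dr": [0, 0, 0], "slide": [0, 6, 0], "jaw": 0},
  {"dr": [0, 0, 0], "slide": [0, 15, 0], "jaw": 0},
  {"dr": [0, 0, 0], "slide": [0, 24, 0], "jaw": 0},
  {"dr": [0, 0, 0], "slide": [0, 32, 0], "jaw": 0},
  {"dr": [0, 0, 0], "slide": [0, 36, 0], "jaw": 0},
  {"dr": [0, 0, 0], "slide": [0, 36, 10], "jaw": 0},
  {"dr": [0, 0, 0], "slide": [0, 36, -10], "jaw": 0},
  {"dr": [0, 0, 0], "slide": [0, 36, -30], "jaw": 0},
])

```text
clock: 10.4
position: [506.3, -11.7, 48.7]
ee_rot: [0.956, -0.292, -0.001, 0.001]
contact_force: [1.0, 0.1, 0.6]
gripper_width: -0.3
grasp_force: 0.0
```

```bash
python3 -c "
from h import *
go([615,-48],70,0)
a=optics.get_image('top');b=optics.get_image('scene')
A=cv2.resize(a[200:290,170:270],None,fx=4,fy=4);B=cv2.resize(b[230:320,180:280],None,fx=4,fy=4)
cv2.imwrite('pics/m4.png',np.hstack([A,B]))"
```

```text
t 10.4 pos [506.3 -11.7  48.7] F [1.  0.1 0.6] w -0.3
slide [110.4 -30.5 -21.5] dr [0.01 0.   5.27]
```

View pics/m4.png

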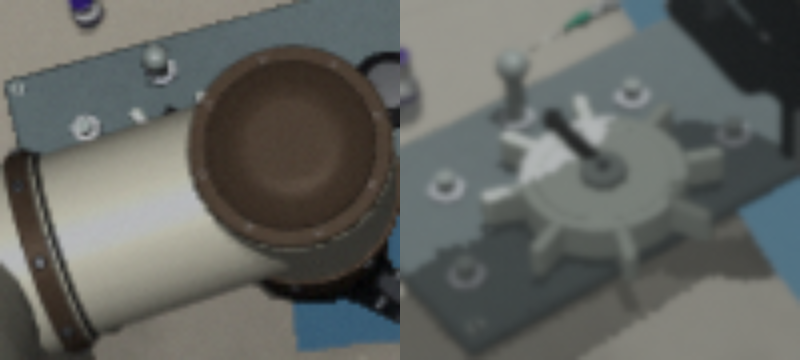

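The right panel shows the pointer, tip at (550,118), aimed from the hub (605,170) at the tall pin, ball at (512,65): click 2. Now I move over the key.

Emit:
step_arm([
  {"dr": [0, 0, 0], "slide": [5, -1, -18], "jaw": 0},
  {"dr": [0, 0, 0], "slide": [25, -7, -22], "jaw": 0},
  {"dr": [0, 0, 0], "slide": [50, -14, -22], "jaw": 0},
  {"dr": [0, 0, 0], "slide": [75, -21, -22], "jaw": 0},
  {"dr": [0, 0, 0], "slide": [98, -27, -22], "jaw": 0},
  {"dr": [0, 0, 0], "slide": [110, -30.5, -15], "jaw": 0},
  {"dr": [0, 0, 0], "slide": [110, -30.5, -5], "jaw": 0},
  {"dr": [0, 0, 0], "slide": [110, -30.5, 3], "jaw": 0},
])

```text
clock: 11.5
position: [613.4, -47.7, 44.7]
ee_rot: [0.956, -0.292, -0.001, 0.0]
contact_force: [1.1, -0.0, 0.1]
gripper_width: 0.1
grasp_force: 0.0
```

```bash
python3 -c "
from h import *
go([615,-48],26,42)"
```

```text
t 11.5 pos [613.4 -47.7  44.7] F [ 1.1 -0.   0.1] w 0.1
slide [ 1.6 -0.7 18.7] dr [0.01 0.02 0.02]
```

Emit:
step_arm([
  {"dr": [0, 0, 0], "slide": [1, 0, 3], "jaw": 0},
  {"dr": [0, 0, 0], "slide": [1, 0, 6], "jaw": 0},
  {"dr": [0, 0, 0], "slide": [1, 0, 9], "jaw": 0},
  {"dr": [0, 0, 0], "slide": [1, 0, 12], "jaw": 0},
  {"dr": [0, 0, 0], "slide": [1, 0, 14], "jaw": 0},
  {"dr": [0, 0, 0], "slide": [1, 0, 16], "jaw": 0},
  {"dr": [0, 0, 0], "slide": [1, 0, 17], "jaw": 0},
  {"dr": [0, 0, 0], "slide": [1, 0, 17], "jaw": 0},
])

```text
clock: 12.5
position: [615.7, -48.4, 29.5]
ee_rot: [0.956, -0.292, -0.0, 0.0]
contact_force: [-1.0, 2.2, 3.2]
gripper_width: 0.1
grasp_force: 1.7
```

Emit:
step_arm([
  {"dr": [0, 0, 0], "slide": [0, 0, 1], "jaw": 0},
  {"dr": [0, 0, 0], "slide": [0, 0, 2], "jaw": 0},
  {"dr": [0, 0, 0], "slide": [0, 0, 2.5], "jaw": 0},
  {"dr": [0, 0, 0], "slide": [0, 0, 3], "jaw": 0},
  {"dr": [0, 0, 0], "slide": [0, 0, 3.5], "jaw": 0},
  {"dr": [0, 0, 0], "slide": [0, 0, 3.5], "jaw": 0},
  {"dr": [0, 0, 0], "slide": [0, 0, 3.5], "jaw": 0},
  {"dr": [0, 0, 0], "slide": [0, 0, 3.5], "jaw": 0},
])

```text
clock: 13.5
position: [615.7, -48.4, 27.0]
ee_rot: [0.957, -0.292, 0.0, 0.0]
contact_force: [-4.4, 1.4, 9.4]
gripper_width: 0.3
grasp_force: 5.0
```

Emit:
step_arm([
  {"dr": [0, 0, 0], "slide": [0, 0, 0.5], "jaw": 0},
  {"dr": [0, 0, 0], "slide": [0, 0, 1], "jaw": 0},
  {"dr": [0, 0, 0], "slide": [0, 0, 1], "jaw": 0},
  {"dr": [0, 0, 0], "slide": [0, 0, 1], "jaw": 0},
  {"dr": [0, 0, 0], "slide": [0, 0, 1], "jaw": 0},
  {"dr": [0, 0, 0], "slide": [0, 0, 1], "jaw": 0},
  {"dr": [0, 0, 0], "slide": [0, 0, 1], "jaw": 0},
  {"dr": [0, 0, 0], "slide": [0, 0, 1], "jaw": 0},
])

```text
clock: 14.5
position: [615.7, -48.4, 27.0]
ee_rot: [0.957, -0.292, 0.0, 0.0]
contact_force: [-4.8, 1.4, 14.2]
gripper_width: 0.3
grasp_force: 7.2
```

The key is on its stop: z stays at 27.0 while the force rises to 14 N. Lifting off.

Emit:
step_arm([
  {"dr": [0, 0, 0], "slide": [0, 0, -4], "jaw": 0},
  {"dr": [0, 0, 0], "slide": [0, 0, -9], "jaw": 0},
  {"dr": [0, 0, 0], "slide": [0, 0, -18], "jaw": 0},
  {"dr": [0, 0, 0], "slide": [0, 0, -35], "jaw": 0},
  {"dr": [0, 0, 0], "slide": [0, 0, -60], "jaw": 0},
  {"dr": [0, 0, 0], "slide": [0, 0, -90], "jaw": 0},
  {"dr": [0, 0, 0], "slide": [0, 0, -120], "jaw": 0},
  {"dr": [0, 0, 0], "slide": [0, 0, -140], "jaw": 0},
])

```text
clock: 15.5
position: [616.5, -48.5, 167.6]
ee_rot: [0.956, -0.292, 0.002, -0.001]
contact_force: [-0.2, -1.4, -1.6]
gripper_width: 0.3
grasp_force: 0.0
```

Emit:
step_arm([
  {"dr": [0, 0, 0], "slide": [20, 10, -10], "jaw": 0},
  {"dr": [0, 0, 0], "slide": [50, 30, -20], "jaw": 0},
  {"dr": [0, 0, 0], "slide": [80, 60, -20], "jaw": 0},
  {"dr": [0, 0, 0], "slide": [100, 100, -20], "jaw": 0},
  {"dr": [0, 0, 0], "slide": [110, 140, -20], "jaw": 0},
  {"dr": [0, 0, 0], "slide": [110, 170, -20], "jaw": 0},
  {"dr": [0, 0, 0], "slide": [110, 180, -20], "jaw": 0},
  {"dr": [0, 0, 0], "slide": [110, 180, -20], "jaw": 0},
])

```text
clock: 16.5
position: [606.4, -259.4, 185.5]
ee_rot: [0.956, -0.292, 0.0, -0.0]
contact_force: [0.1, 0.2, 0.4]
gripper_width: -0.2
grasp_force: 0.0
```

```bash
python3 -c "
from h import *
a=optics.get_image('top');b=optics.get_image('scene')
A=cv2.resize(a[170:285,150:350],None,fx=3.9,fy=3.9);B=cv2.resize(b[210:290,155:355],None,fx=3.9,fy=1.8)
cv2.imwrite('pics/m5.png',np.vstack([A,B]))"
```

```text
(no output)
```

View pics/m5.png

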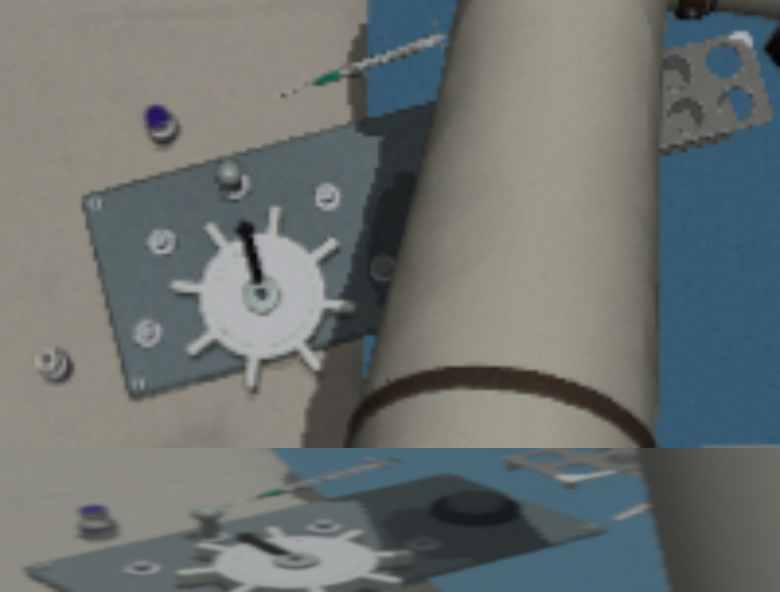

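The pointer, tip at (245,230), aims at the tall pin (230,178). The key at (475,505) is up, and the vials and other small things look undisturbed. Handing in.

```bash
python3 -c "
from bench import arm
print(arm.job_done())"
```

```text
the job is handed in; nothing more can be done
None
```

I advanced the wheel two clicks to the tall pin without overshooting, pressed the key to its stop and let it come back up, and handed the job in with the arm clear after about 17 s; the result was not reported back.

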